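# Close the pressing frame with the rolling tube

### The job

Roll the big cardboard tube along the lane of the pressing frame, without lifting it off, and stop it with its axis level with the pair of brass pointers. Then press straight down on the tube with about 15 N (never more than 22 N) for a good second, so that the aluminium platen beneath it goes down as far as it will, and leave the tube resting there on the mark. Touch only the tube: do not lean on the frame or its platen, and leave the other things on the bench alone.

Things in the scene. Friction and masses are not known exactly. Their poses are not given: they have to be found in the camera images.
- frame: Pale wooden frame, fixed, 400 x 184 mm. Origin: centre of its underside, on the bench. x points along the lane from the landing, where the tube starts, to the pointers; y across; z up. Lane surface 30 mm above the bench, 160 mm wide between darker 12 mm cheeks that stand 44 mm above the bench. Solid landing at x -200 to -72 mm; beyond it the sliding platen between two 28 mm wide fixed rails.
- platen_top (a point): Point on the flat top of the 100 mm wide aluminium platen, on the lane's centre line, at frame x = 83 mm. The platen starts 2.5 to 9.5 mm above lane height; frame x -70 to 30 mm is a ramp up to its flat. Stiff guides (13 N friction): it stays where left, the tube's weight alone does not sink it, 2 to 6 N more does. It bottoms 2 to 5.5 mm lower on hidden hard packing, still above lane height: found only by feel.
- mark (a point): The mark: point midway between the two brass pointers (upright fins 3 mm thick, on clips on the two cheeks, tops 56 mm above the bench, facing each other across the lane), on the lane's centre line, 80 mm above the bench; the tube's axis must lie straight above it (5 mm off at most). Axes as the frame's. At frame x 60 to 95 mm.
- tube: Hard cardboard tube with wooden end discs, diameter 100, length 150 mm, 0.45 to 0.8 kg, too thick to grasp. Origin: its centre, on the axis. Its y is the axis, across the lane; x, z turn as it rolls (z up at the start). Pushed from behind at axis height or a bit lower it rolls; it stops with the push and stays put on landing and flat (not on the ramp). At first its top is 130 mm above the bench. 5 mm play to each cheek.
- brush: Bystander: brush lying on the bench, about 200 mm long. Origin at its underside.
- jar: Bystander: clear jar with white lid, 64 mm across, 85 mm tall. Origin at the centre of its underside.
- vacuum: Bystander: small hand vacuum cleaner lying down, 54 mm thick, about 265 mm long with its nozzle. Origin on the bench under its barrel.
- weight: Bystander: steel block weight with a short knob, 70 x 50 x 50 mm. Origin at the centre of its underside.
Not all that is in view belongs to the job. Several things have the shape of the tube; the one meant has the colours described above.

How it is judged:
By the outcome, as a careful person would: the job done as asked, in the order asked, and still so for the second after the job is handed in, with the robot touching nothing.
It also fails if it takes over 72 s, if anything falls off the work surface, if the arm or the gripper's body presses on something with over 40 N, if the wrist force passes 120 N, or if a joint passes its speed limit or range.

### The arm

A 6-joint arm with a two-finger parallel gripper is mounted at the origin on the work surface. World frame = base frame: x ahead of the robot, y to its left, z up, the work surface at z = 0. Lengths are in mm, angles in rad, forces in N, time in s.
With the tool pointing down it reaches from about 250 to 800 mm from the base axis. Payload 3.9 kg.
Tool frame: the origin (TCP) lies at the very end of the fingers, on their centre line; the grasp point (between the pads) lies 19 mm behind it; z points along the fingers, y is the direction in which the jaws open and shut (so a half turn about z gives the same grasp; the last joint's range is limited). The gripper opens to 85 mm and grips with 20 to 120 N. Pads are 22 mm wide; open, the fingers measure 114 mm over their backs; the gripper's body (76 mm by 85 mm) begins 54 mm behind the grasp point. The pads swing forward as they close: fully open they stand 13 mm farther back than shut.
Start: joints at [-1.213, 0.26, -0.138, 1.173, 0, 1.571], TCP at [183.857, -491.743, 202.504] pointing down, gripper open.
Joint ranges: [-2.78, 2.78], [-0.83, 1.72], [-1.28, 1.37], [-1.9, 2.12], [-1.57, 1.48], [-3.14, 3.14]. Speed limits (rad/s): [2.57, 2.57, 3.14, 3.14, 3.14, 3.14].

### API

Orientations are given as [roll, pitch, yaw] about the fixed x, y, z axes, in that order (R = Rz(yaw) Ry(pitch) Rx(roll)).
In Python, from workcell import state, grab_frame, camera_info, finish_job gives the robot as it stands. The module is installed in compiled form; this text tells all that it offers.
- The arm moves only by the shell command python3 -m crank 'ROWS' [FORCE]. ROWS is JSON, a list of rows, each an object of numbers: "dx", "dy", "dz": the shift along the tool's x, y, z in cm; "rx", "ry", "rz": the turn, a rotation vector about the tool's x, y, z in rad; "gripper": the finger opening in cm, from 0 to 8.54. A call has exactly 5 rows; each row shifts and turns the commanded pose from where the row before left it, along the tool's axes as they then stand; what a row does not reach is not made up. A row lasts 1/8 s, in which the tool goes at most 62.5 mm and 10.7 degrees, less where a joint would pass 70% of its speed; a pose out of reach is approached as far as the arm can. A call is refused whole if a number of a shift passes 6.25 or a number of a turn 0.188, either way. A call with a gripper value outside its range is refused whole. The fingers move at their own pace and stop on an object; FORCE is the grip in N (left out, the last holds). Time passes only in rows, so rows that do not move let the fingers close, or fill a call up. It gives the time, the measured TCP pose, the force and the opening at its end, in the units of the state.
- state(): the state, without advancing time (a new reading comes with each control period).
- grab_frame(name): name is "side" or "top" or "wrist"; returns (picture, depth): 384x512x3 uint8, blue, green, red; 384x512 float32, mm along the optical axis (not along the pixel's ray), 0 where there is no reading.
- camera_info(name): a dict with "K" (3x3 intrinsics, pixels), "k1" (the pictures are not rectified: a ray, as slopes to the right and down, at radius r is drawn at 1 + k1 r^2 times it, then the intrinsics apply), "view" (4x4, takes a point from world to camera coordinates); the wrist camera has in their place "tool_from_camera" (4x4, takes a point from camera to tool coordinates, whose origin is the TCP and whose axes are the flange's). Camera axes: x right, y down, z forward; pixel columns grow to the right and rows downward; lengths in mm; the calibration is good to about 2 mm. A picture is of the moment at which its call begins: read the wrist's pose just before it. camera_info takes no time and is no camera call.
- finish_job(): hands the job in, once; it reports no verdict.
The state is a dict: "t": time; "qpos": joint angles; "joint_velocities": joint speeds; "tau": joint torques, N m; "ee_pos": TCP position; "ee_rot": TCP orientation; "force": force on the tool from outside, world axes, zero at the start; "moment": the same for the moment, N m; "width": opening from 0.0 (shut) to 1.0 (fully open).
Only numpy, scipy, OpenCV 4.12 (cv2) and the standard library are available. Lean on these libraries where they do the work, as an engineer would, in place of code of your own. Each camera call takes 0.05 s, during which the arm holds its last target. There are 200 camera calls.

## Working session

There is one attempt and no reset: what is moved stays moved. The work goes in short steps, Python scripts to look and compute and a shell command to move; the robot and the scene stay as the last step left them, time stands still between calls to the robot, and variables do not carry over. Pictures are saved under pics/ and viewed, about 8 in all and at most 12, crops included, and the job is handed in when it is done.

```bash
mkdir -p pics
cat > h.py <<'E'
import numpy as np, cv2
from workcell import state, grab_frame, camera_info
def ray(name,u,v):
    c=camera_info(name);K=np.array(c["K"]);k1=c["k1"]
    d=np.array([(u-K[0,2])/K[0,0],(v-K[1,2])/K[1,1]]);p=d.copy()
    for _ in range(20): p=d/(1+k1*(p@p))
    V=np.array(c["view"]);R=V[:3,:3];o=-R.T@V[:3,3]
    return o,R.T@np.array([p[0],p[1],1.])
def onz(name,u,v,z):
    o,d=ray(name,u,v);return o+d*(z-o[2])/d[2]
def dep(name,u,v,D):
    o,d=ray(name,u,v);return o+d*D[int(round(v)),int(round(u))]
E
python3 - <<'E'
from h import *
for n in ("top","side"):
    im,D=grab_frame(n);cv2.imwrite(f"pics/{n}0.png",im);np.save(f"pics/{n}0.npy",D)
    c=camera_info(n);print(n,np.round(c["K"],1).tolist(),c["k1"],np.round(c["view"],3).tolist(),(D==0).mean())
print(state())
E
```

```text
top [[441.0, 0.0, 252.5], [0.0, 441.0, 188.9], [0.0, 0.0, 1.0]] -0.1700784735981023 [[-0.028, -1.0, 0.002, -32.866], [-0.997, 0.028, -0.072, 432.808], [0.072, -0.004, -0.997, 1307.501], [0.0, 0.0, 0.0, 1.0]] 0.004007975260416667
side [[403.5, 0.0, 256.1], [0.0, 403.5, 189.8], [0.0, 0.0, 1.0]] -0.019458419080359602 [[-0.937, -0.35, -0.011, 401.851], [-0.259, 0.716, -0.648, 195.32], [0.235, -0.604, -0.761, 1313.253], [0.0, 0.0, 0.0, 1.0]] 0.003941853841145833
{'t': 0.1, 'qpos': array([-1.21301137e+00,  2.60620412e-01, -1.39235953e-01,  1.17271546e+00,
        1.98989391e-06,  1.57078145e+00]), 'joint_velocities': array([ 0.00044323, -0.0004141 ,  0.00351501, -0.00031183,  0.00072415,
        0.0010081 ]), 'tau': array([ 1.21721700e-04, -4.06507230e+01,  2.54527849e+01,  1.00865299e-02,
        5.51504570e-05, -8.95928878e-06]), 'ee_pos': array([ 183.62199016, -491.12862005,  201.74865513]), 'ee_rot': array([-3.13981716e+00, -2.01630169e-06,  3.57799833e-01]), 'force': array([ 0.52611351,  0.01300669, -0.60054658]), 'moment': array([-0.00213335, -0.00391767,  0.01846688]), 'width': 0.9979240801171031}
```

View pics/top0.png

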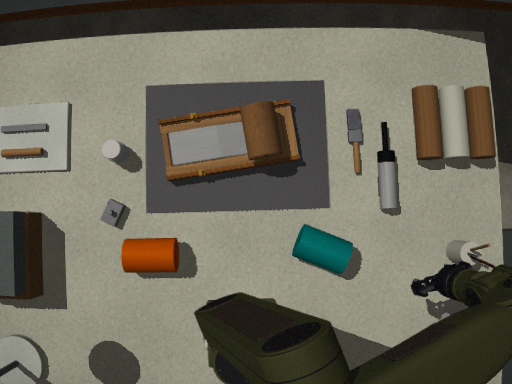

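View pics/side0.png

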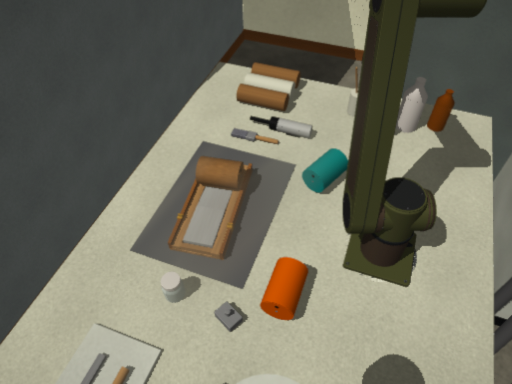

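Run:
```python
from h import *
im=cv2.imread("pics/top0.png")
cv2.imwrite("pics/crop1.png",cv2.resize(im[85:195,145:315],None,fx=4.6,fy=4.6,interpolation=cv2.INTER_CUBIC))
D=np.load("pics/top0.npy")
# bright brown/orange cheeks etc; height map
H=np.zeros((384,512,3))
for v in range(85,195):
    for u in range(145,315): H[v,u]=dep("top",u,v,D)
np.save("pics/H.npy",H)
z=H[:,:,2]
m=((z>70)).astype(np.uint8);m[:85]=0
c=max(cv2.findContours(m,0,1)[0],key=cv2.contourArea)
P=H[m>0];print("tube pts",len(P),P.min(0),P.max(0))
top=P[P[:,2]>P[:,2].max()-6];print(cv2.minAreaRect(top[:,:2].astype(np.float32)))
m=((z>36)&(z<70));Q=H[m];print(cv2.minAreaRect(Q[:,:2].astype(np.float32)))
m=((z>20)&(z<70));Q=H[m];r=cv2.minAreaRect(Q[:,:2].astype(np.float32));print(r,cv2.boxPoints(r))
for u in range(150,315,8): print(u,[int(round(z[v,u])) for v in range(95,190,5)])
```

```text
Traceback (most recent call last):
  File "h.py", line 12, in dep
    o,d=ray(name,u,v);return o+d*D[int(round(v)),int(round(u))]
        ~~~^^^^^^^^^^
  File "h.py", line 4, in ray
    c=camera_info(name);K=np.array(c["K"]);k1=c["k1"]
ValueError: time passes only in moves, steps and waits
```

View pics/crop1.png

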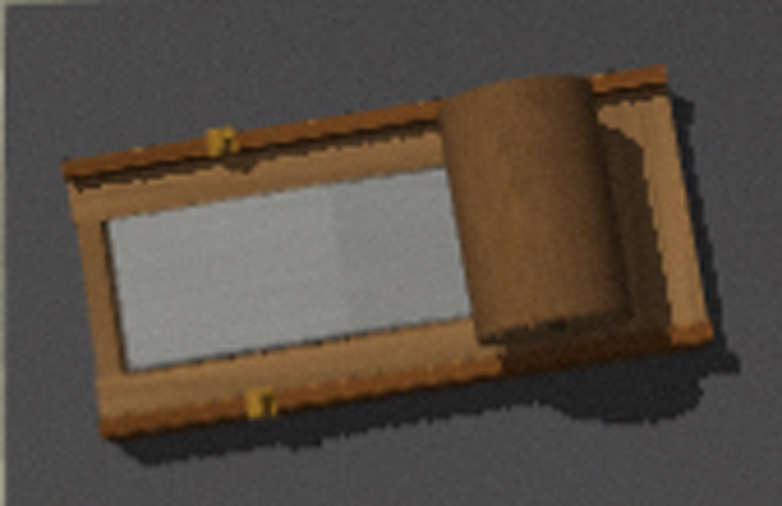

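The crop shows the brown tube on the frame's landing, at full-picture (262,130). The teal (322,249) and orange (151,255) cylinders and the brown/white rolls at right (427–480,122) are lookalikes: off the frame or the wrong colour. The brass clips are at about (193,116) and (202,173).

```bash
sed -i 's/^def ray/_c={}\ndef info(n):\n    if n not in _c: _c[n]=camera_info(n)\n    return _c[n]\ndef ray/; s/c=camera_info(name);K/c=info(name);K/' h.py
python3 - <<'E'
from h import *
D=np.load("pics/top0.npy")
H=np.zeros((384,512,3))
for v in range(85,195):
    for u in range(145,315): H[v,u]=dep("top",u,v,D)
z=H[:,:,2]; im=cv2.imread("pics/top0.png")
P=H[z>70];print("tube pts",len(P),P.min(0),P.max(0))
top=P[P[:,2]>P[:,2].max()-8];print("tube",cv2.minAreaRect(top[:,:2].astype(np.float32)))
Q=H[(z>20)&(z<70)];r=cv2.minAreaRect(Q[:,:2].astype(np.float32));print("frame",r,cv2.boxPoints(r))
print("mat",np.median(z[90:95,160:300]))
for u,v in [(65,170),(103,432),(667,75),(712,335)]: print("corner",onz("top",u/4.6+145,v/4.6+85,44)[:2])
hsv=cv2.cvtColor(im,cv2.COLOR_BGR2HSV)
m=cv2.inRange(hsv,(20,130,110),(33,255,255));m[:, :160]=0;m[:85]=0;m[190:]=0;m[:,300:]=0
n,l,s,c=cv2.connectedComponentsWithStats(m)
for i in range(1,n):
    if s[i,4]>4: print(s[i],c[i],onz("top",*c[i],50)[:2], np.median(z[l==i]))
# platen heights along lane
for u in range(172,246,8):
    v=int(147-(u-172)*0.12); print(u,v,H[v-6:v+7,u].mean(0).round(1))
E
```

```text
tube pts 1944 [ 336.47691816 -132.57425039   70.28738947] [ 672.54831622  -14.83365687 1335.36217065]
tube ((336.4769287109375, -39.41555404663086), (0.0, 0.0), 0.0)
frame ((582.9779663085938, 23.211273193359375), (188.8229522705078, 401.2239074707031), 8.214592933654785) [[ 460.87152  208.27531]
 [ 518.1988  -188.83199]
 [ 705.0844  -161.85277]
 [ 647.75714  235.25453]]
mat 1.8870398742097905
corner [639.04849599 229.73683511]
corner [466.37385106 206.05361259]
corner [ 690.19748349 -164.9299856 ]
corner [ 517.89393216 -187.36814461]
[191 114   4   3   5] [192.2 114.6] [656.35602109 128.63799526] 46.720636455796466
172 147 [562.7 192.5  36.7]
180 146 [565.2 168.5  35.4]
188 145 [567.3 144.3  35.8]
196 144 [569.2 119.9  37.6]
204 143 [571.6  96.   36.7]
212 142 [574.2  72.1  35.3]
220 141 [576.5  48.1  35.3]
228 140 [579.2  24.3  32.7]
236 139 [5.817e+02 3.000e-01 3.200e+01]
244 138 [563.1 -25.2 147.5]
```

```bash
python3 -m crank '[{"dz":-2.5,"gripper":4},{"dz":-2.5},{"dz":-2.5},{"dz":-2.5},{"dz":-2.5}]' 40
python3 -m crank '[{"rz":-0.168},{"rz":-0.168},{"rz":-0.168},{"rz":-0.168},{"rz":-0.168}]'
python3 -m crank '[{"rz":-0.168},{"rz":-0.168},{"rz":-0.168},{},{}]'
```

```text
invalid input at $[0]: expected keys dx, dy, dz, rx, ry, rz, gripper
invalid input at $[0]: expected keys dx, dy, dz, rx, ry, rz, gripper
invalid input at $[0]: expected keys dx, dy, dz, rx, ry, rz, gripper
```

```bash
python3 -m crank '[{"dx":0,"dy":0,"dz":-2.5,"rx":0,"ry":0,"rz":0,"gripper":4},{"dx":0,"dy":0,"dz":-2.5,"rx":0,"ry":0,"rz":0,"gripper":4},{"dx":0,"dy":0,"dz":-2.5,"rx":0,"ry":0,"rz":-0.168,"gripper":4},{"dx":0,"dy":0,"dz":-2.5,"rx":0,"ry":0,"rz":-0.168,"gripper":4},{"dx":0,"dy":0,"dz":-2.5,"rx":0,"ry":0,"rz":-0.168,"gripper":4}]' 40
python3 -m crank '[{"dx":0,"dy":0,"dz":0,"rx":0,"ry":0,"rz":-0.168,"gripper":4},{"dx":0,"dy":0,"dz":0,"rx":0,"ry":0,"rz":-0.168,"gripper":4},{"dx":0,"dy":0,"dz":0,"rx":0,"ry":0,"rz":-0.168,"gripper":4},{"dx":0,"dy":0,"dz":0,"rx":0,"ry":0,"rz":-0.168,"gripper":4},{"dx":0,"dy":0,"dz":0,"rx":0,"ry":0,"rz":-0.168,"gripper":4}]'
```

```text
t: 0.72
ee_pos: [183.7, -491.4, 327.8]
ee_rot: [-3.141, -0.001, 0.867]
force: [0.3, -0.5, 0.3]
width: 0.467
t: 1.35
ee_pos: [183.7, -491.4, 327.0]
ee_rot: [-3.141, -0.001, 1.707]
force: [0.3, 0.1, -0.8]
width: 0.468
```

```bash
python3 -m crank '[{"dx":3.8,"dy":3.8,"dz":0,"rx":0,"ry":0,"rz":0,"gripper":4},{"dx":3.8,"dy":3.8,"dz":0,"rx":0,"ry":0,"rz":0,"gripper":4},{"dx":3.8,"dy":3.8,"dz":0,"rx":0,"ry":0,"rz":0,"gripper":4},{"dx":3.8,"dy":3.8,"dz":0,"rx":0,"ry":0,"rz":0,"gripper":4},{"dx":3.8,"dy":3.8,"dz":0,"rx":0,"ry":0,"rz":0,"gripper":4}]'
python3 -m crank '[{"dx":3.8,"dy":3.8,"dz":0,"rx":0,"ry":0,"rz":0,"gripper":4},{"dx":3.8,"dy":3.8,"dz":0,"rx":0,"ry":0,"rz":0,"gripper":4},{"dx":3.8,"dy":3.8,"dz":0,"rx":0,"ry":0,"rz":0,"gripper":4},{"dx":3.8,"dy":3.8,"dz":0,"rx":0,"ry":0,"rz":0,"gripper":4},{"dx":3.8,"dy":3.8,"dz":0,"rx":0,"ry":0,"rz":0,"gripper":4}]'
python3 -m crank '[{"dx":3.8,"dy":3.8,"dz":0,"rx":0,"ry":0,"rz":0,"gripper":4},{"dx":3.8,"dy":3.8,"dz":0,"rx":0,"ry":0,"rz":0,"gripper":4},{"dx":0,"dy":0,"dz":0,"rx":0,"ry":0,"rz":0,"gripper":4},{"dx":0,"dy":0,"dz":0,"rx":0,"ry":0,"rz":0,"gripper":4},{"dx":0,"dy":0,"dz":0,"rx":0,"ry":0,"rz":0,"gripper":4}]'
python3 - <<'E'
from h import *
import pickle
s=state();im,D=grab_frame("wrist");c=camera_info("wrist")
cv2.imwrite("pics/w1.png",im);pickle.dump((s,im,D,c),open("pics/w1.pkl","wb"))
print(s["ee_pos"],s["ee_rot"],c)
E
```

```text
t: 1.98
ee_pos: [348.0, -277.0, 327.2]
ee_rot: [-3.141, -0.0, 1.702]
force: [-0.0, -0.3, 0.2]
width: 0.468
t: 2.6
ee_pos: [511.6, -63.8, 327.1]
ee_rot: [-3.141, 0.0, 1.702]
force: [1.9, -1.4, -0.3]
width: 0.476
t: 3.22
ee_pos: [575.6, 18.9, 327.7]
ee_rot: [-3.141, 0.0, 1.7]
force: [-0.5, 0.7, -0.6]
width: 0.468
[575.59648593  18.86312097 327.72028827] [-3.14121416e+00  2.09539735e-04  1.70039869e+00] {'K': array([[310.33357665,   0.        , 257.80270988],
       [  0.        , 310.33357665, 192.36243277],
       [  0.        ,   0.        ,   1.        ]]), 'k1': -0.05134533707553077, 'tool_from_camera': array([[-3.32401018e-04, -9.50644829e-01, -3.10280999e-01,
         7.96513252e+01],
       [ 9.99998128e-01,  2.75419520e-04, -1.91512384e-03,
        -1.95007364e-01],
       [ 1.90606002e-03, -3.10281055e-01,  9.50642958e-01,
        -1.71753132e+02],
       [ 0.00000000e+00,  0.00000000e+00,  0.00000000e+00,
         1.00000000e+00]])}
```

View pics/w1.png

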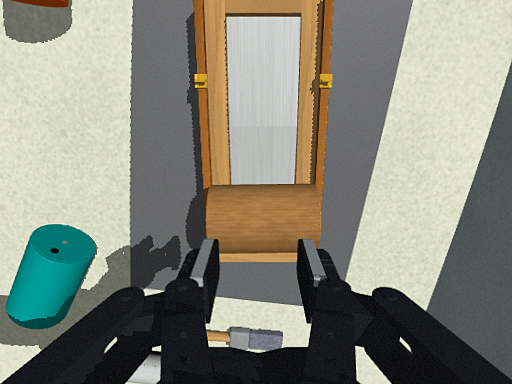

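```bash
cat >> h.py <<'E'
from scipy.spatial.transform import Rotation as Rt
def wpt(s,c,u,v,z=None,depth=None):
    K=c["K"];d=np.array([(u-K[0,2])/K[0,0],(v-K[1,2])/K[1,1]]);p=d.copy()
    for _ in range(20): p=d/(1+c["k1"]*(p@p))
    T=np.array(c["tool_from_camera"]);R=Rt.from_euler("xyz",s["ee_rot"]).as_matrix()
    o=R@T[:3,3]+s["ee_pos"];r=R@T[:3,:3]@np.array([p[0],p[1],1.])
    return o+r*(depth if depth is not None else (z-o[2])/r[2])
E
python3 - <<'E'
from h import *
import pickle
s,im,D,c=pickle.load(open("pics/w1.pkl","rb"))
hsv=cv2.cvtColor(im,cv2.COLOR_BGR2HSV)
m=cv2.inRange(hsv,(21,150,90),(33,255,255))
n,l,S,C=cv2.connectedComponentsWithStats(m)
for i in range(1,n):
    if S[i,4]>15: print(S[i],C[i],"z44",wpt(s,c,*C[i],44)[:2].round(1),"z56",wpt(s,c,*C[i],56)[:2].round(1))
# fit tube by depth: points z>60
P=[]
for v in range(170,262,2):
    for u in range(205,322,3):
        if D[v,u]>0:
            p=wpt(s,c,u,v,depth=D[v,u]); 
            if 85<p[2]<140: P.append(p)
P=np.array(P);print(len(P),P.min(0).round(1),P.max(0).round(1),"zmax pct",np.percentile(P[:,2],[50,90,99]))
np.save("pics/P.npy",P)
# platen & lane heights along column 262 / rails
for v in range(0,184,12): print(v,wpt(s,c,262,v,depth=D[v,262]).round(1),wpt(s,c,213,v,depth=D[v,213]).round(1))
# cheek outer edges via hue segmentation at rows
for v in (30,55,110,140,165):
    row=hsv[v]; w=np.where((row[:,0]<22)&(row[:,1]>90)&(row[:,2]>60))[0]; w=w[(w>180)&(w<345)]
    print(v,w.min(),w.max(),wpt(s,c,w.min()-.5,v,44)[:2].round(1),wpt(s,c,w.max()+.5,v,44)[:2].round(1))
a=cv2.resize(im[60:100,180:230],None,fx=7,fy=7,interpolation=cv2.INTER_CUBIC);b=cv2.resize(im[60:100,300:350],None,fx=7,fy=7,interpolation=cv2.INTER_CUBIC)
cv2.imwrite("pics/ptr.png",np.hstack([a,b]))
E
```

```text
[195  74  12  14 127] [200.5984252   79.71653543] z44 [483.1 103.4] z56 [485.3 103.3]
[320  74  12  14 116] [325.81034483  79.15517241] z44 [655.7 126.7] z56 [653.4 126. ]
1179 [ 512.9 -120.9   85.3] [670.  -17.  132.2] zmax pct [123.90526222 129.95982031 131.13220104]
0 [554.3 216.7  29.6] [488.8 208.4  30.1]
12 [556.3 202.   29.5] [490.2 193.6  30. ]
24 [558.4 185.6  37.4] [491.6 178.7  29.8]
36 [560.4 171.   35.9] [493.  163.4  29.9]
48 [562.4 155.8  36.4] [494.7 147.8  31.4]
60 [564.5 140.4  36. ] [496.1 132.1  31.6]
72 [566.6 124.7  36.5] [497.5 116.2  31.3]
84 [568.7 108.7  37.9] [498.7  99.9  29.3]
96 [570.9  92.4  35.2] [500.3  83.3  29.9]
108 [573.1  75.8  34.9] [501.8  66.4  29.9]
120 [575.4  58.8  35.3] [503.3  49.1  30. ]
132 [577.7  41.6  35.6] [504.8  31.4  29.2]
144 [580.1  23.6  33.9] [506.6  13.7  31.1]
156 [582.6   5.3  33.2] [508.   -5.1  29.7]
168 [585.2 -13.9  30.4] [509.7 -23.9  29.8]
180 [587.9 -33.9  27.5] [511.3 -43.2  29.8]
30 195 331 [469.8 165.9] [651.6 189.6]
55 196 330 [473.6 134.7] [656.2 158.5]
110 199 327 [483.3  62. ] [666.1  85.8]
140 200 325 [488.   19.3] [671.4  43.3]
165 202 323 [493.7 -17.8] [675.7   5.9]
```

View pics/ptr.png

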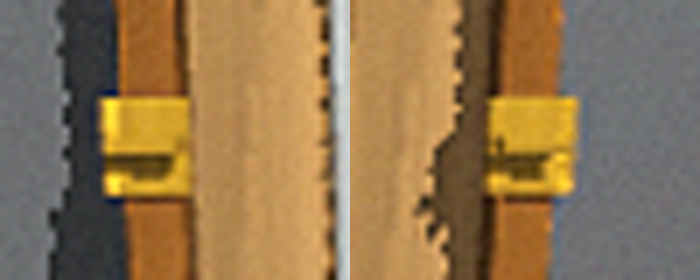

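```bash
cat >> h.py <<'E'
E2=np.array([-0.1295,0.9916]);N2=np.array([0.9916,0.1295])
def fr(p): return np.array([np.dot(p[:2],E2),np.dot(p[:2],N2)])
E
python3 - <<'E'
from h import *
import pickle
from scipy.optimize import least_squares
s,im,D,c=pickle.load(open("pics/w1.pkl","rb"))
for u in (200.6,325.8): print(fr(wpt(s,c,u,80.6,50)))
P=np.load("pics/P.npy");F=np.array([[*fr(p),p[2]] for p in P]);F=F[abs(F[:,1]-579)<60]
r=least_squares(lambda q:np.hypot(F[:,0]-q[0]-q[2]*(F[:,1]-579)/100,F[:,2]-q[1])-50,[-80,80,0],loss="soft_l1");print(r.x,np.abs(r.fun).mean())
print("tcp",fr(s["ee_pos"]), "sin z range",F[:,0].min(),F[:,0].max())
T=np.load("pics/top0.npy")
E
```

```text
[ 38.62045179 493.46116941]
[ 38.61444776 665.50922783]
[-152.44287192   80.26976947    1.09337538] 0.5182945471879403
tcp [-55.83507418 573.20424961] sin z range -191.28142609298973 -101.71305030866131
```

```bash
python3 -m crank '[{"dx":-4.6,"dy":0.15,"dz":0,"rx":0,"ry":0,"rz":0,"gripper":4},{"dx":-4.6,"dy":0.15,"dz":0,"rx":0,"ry":0,"rz":0,"gripper":4},{"dx":-4.6,"dy":0.15,"dz":0,"rx":0,"ry":0,"rz":0,"gripper":4},{"dx":-4.6,"dy":0.13,"dz":0,"rx":0,"ry":0,"rz":0,"gripper":4},{"dx":0,"dy":0,"dz":0,"rx":0,"ry":0.15,"rz":0,"gripper":4}]'
python3 -m crank '[{"dx":-0.7,"dy":0,"dz":4.6,"rx":0,"ry":0,"rz":0,"gripper":4},{"dx":-0.7,"dy":0,"dz":4.6,"rx":0,"ry":0,"rz":0,"gripper":4},{"dx":-0.7,"dy":0,"dz":4.6,"rx":0,"ry":0,"rz":0,"gripper":4},{"dx":-0.7,"dy":0,"dz":4.6,"rx":0,"ry":0,"rz":0,"gripper":4},{"dx":-0.7,"dy":0,"dz":4.6,"rx":0,"ry":0,"rz":0,"gripper":4}]'
python3 -m crank '[{"dx":0,"dy":0,"dz":0,"rx":0,"ry":0,"rz":0,"gripper":4},{"dx":0,"dy":0,"dz":0,"rx":0,"ry":0,"rz":0,"gripper":4},{"dx":0,"dy":0,"dz":0,"rx":0,"ry":0,"rz":0,"gripper":4},{"dx":0,"dy":0,"dz":0,"rx":0,"ry":0,"rz":0,"gripper":4},{"dx":0,"dy":0,"dz":0,"rx":0,"ry":0,"rz":0,"gripper":4}]'
python3 -c "
from h import *
s=state();print(fr(s['ee_pos']),s['ee_pos'],s['force'],Rt.from_euler('xyz',s['ee_rot']).as_matrix().round(3))"
```

```text
t: 3.9
ee_pos: [605.6, -163.1, 329.0]
ee_rot: [3.139, -0.152, 1.701]
force: [0.7, -0.5, -0.9]
width: 0.47
t: 4.53
ee_pos: [605.5, -163.1, 94.2]
ee_rot: [3.141, -0.149, 1.7]
force: [0.4, 0.5, 0.0]
width: 0.468
t: 5.15
ee_pos: [606.8, -162.2, 95.9]
ee_rot: [3.14, -0.149, 1.702]
force: [0.2, -0.4, -0.8]
width: 0.464
[-239.39226053  580.7219321 ] [ 606.82040127 -162.17125713   95.85857868] [ 0.15088219 -0.39279567 -0.80814721] [[-0.129  0.991 -0.018]
 [ 0.98   0.131  0.148]
 [ 0.149  0.002 -0.989]]
```

```bash
python3 -m crank '[{"dx":-0.3,"dy":-0.1,"dz":1.9,"rx":0,"ry":0,"rz":0,"gripper":4},{"dx":-0.27,"dy":0,"dz":1.86,"rx":0,"ry":0,"rz":0,"gripper":4},{"dx":0.5,"dy":0,"dz":0.075,"rx":0,"ry":0,"rz":0,"gripper":4},{"dx":0.5,"dy":0,"dz":0.075,"rx":0,"ry":0,"rz":0,"gripper":4},{"dx":0.5,"dy":0,"dz":0.075,"rx":0,"ry":0,"rz":0,"gripper":4}]'
python3 -m crank '[{"dx":0.3,"dy":0,"dz":0.045,"rx":0,"ry":0,"rz":0,"gripper":4},{"dx":0.3,"dy":0,"dz":0.045,"rx":0,"ry":0,"rz":0,"gripper":4},{"dx":0.3,"dy":0,"dz":0.045,"rx":0,"ry":0,"rz":0,"gripper":4},{"dx":0.3,"dy":0,"dz":0.045,"rx":0,"ry":0,"rz":0,"gripper":4},{"dx":0.3,"dy":0,"dz":0.045,"rx":0,"ry":0,"rz":0,"gripper":4}]'
cat > look.py <<'E'
from h import *
import pickle,sys
s=state();im,D=grab_frame("wrist");c=camera_info("wrist")
cv2.imwrite("pics/%s.png"%sys.argv[1],im);pickle.dump((s,im,D,c),open("pics/%s.pkl"%sys.argv[1],"wb"))
print(fr(s['ee_pos']),s['ee_pos'],s['force'])
from scipy.optimize import least_squares
P=[]
for v in range(0,384,3):
    for u in range(100,420,4):
        if D[v,u]>0:
            p=wpt(s,c,u,v,depth=D[v,u]);f=fr(p)
            if 100<p[2]<150 and abs(f[1]-579)<70: P.append([*f,p[2]])
F=np.array(P);x0=np.median(F[:,0])
for _ in range(3):
    r=least_squares(lambda q:np.hypot(F[:,0]-q[0]-q[2]*(F[:,1]-579)/100,F[:,2]-q[1])-50,[x0,80,0],loss="soft_l1")
    F=F[abs(r.fun)<3];x0=r.x[0]
print("tube s,z,skew/100mm",r.x.round(2),len(F),"n range",np.percentile(F[:,1],[1,99]))
E
python3 look.py w2
```

```text
t: 5.78
ee_pos: [603.9, -146.8, 57.9]
ee_rot: [3.14, -0.149, 1.702]
force: [0.6, -0.6, -0.4]
width: 0.468
t: 6.4
ee_pos: [601.2, -131.9, 56.8]
ee_rot: [-3.142, -0.15, 1.702]
force: [-0.3, -0.1, 0.3]
width: 0.467
[-208.66161974  579.09041836] [ 601.22320268 -131.91126966   56.82850069] [-0.32622595 -0.08343426  0.32380349]
tube s,z,skew/100mm [-152.04   80.1     1.29] 5561 n range [519.82940781 637.68176338]
```

View pics/w2.png

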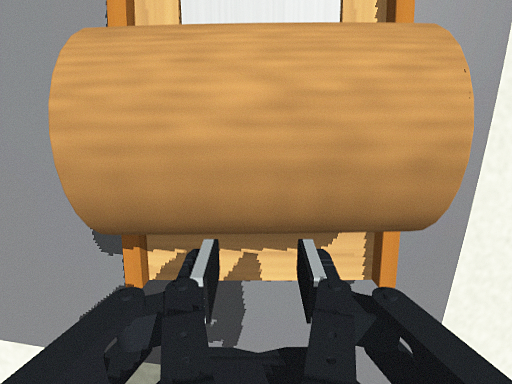

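```bash
python3 -m crank '[{"dx":0.3,"dy":0,"dz":0.045,"rx":0,"ry":0,"rz":0,"gripper":4},{"dx":0.3,"dy":0,"dz":0.045,"rx":0,"ry":0,"rz":0,"gripper":4},{"dx":0.5,"dy":0,"dz":0.075,"rx":0,"ry":0,"rz":0,"gripper":4},{"dx":0.5,"dy":0,"dz":0.075,"rx":0,"ry":0,"rz":0,"gripper":4},{"dx":0.5,"dy":0,"dz":0.075,"rx":0,"ry":0,"rz":0,"gripper":4}]'
python3 -m crank '[{"dx":0.5,"dy":0,"dz":0.075,"rx":0,"ry":0,"rz":0,"gripper":4},{"dx":0.5,"dy":0,"dz":0.075,"rx":0,"ry":0,"rz":0,"gripper":4},{"dx":0.5,"dy":0,"dz":0.075,"rx":0,"ry":0,"rz":0,"gripper":4},{"dx":0.5,"dy":0,"dz":0.075,"rx":0,"ry":0,"rz":0,"gripper":4},{"dx":0.5,"dy":0,"dz":0.075,"rx":0,"ry":0,"rz":0,"gripper":4}]'
python3 look.py w3
```

```text
t: 7.08
ee_pos: [598.4, -110.4, 56.9]
ee_rot: [3.142, -0.15, 1.702]
force: [-0.5, -0.8, 1.1]
width: 0.467
t: 7.7
ee_pos: [595.2, -85.7, 57.0]
ee_rot: [3.141, -0.15, 1.702]
force: [-0.0, -1.3, 2.7]
width: 0.473
[-162.05527955  579.11259639] [595.20991877 -85.69543674  56.97813237] [-0.02274295 -1.28915954  2.74292638]
tube s,z,skew/100mm [-107.53   80.05    1.36] 5528 n range [519.0938985  638.19375859]
```

```bash
for i in 1; do python3 -m crank '[{"dx":0.5,"dy":0,"dz":0.075,"rx":0,"ry":0,"rz":0,"gripper":4},{"dx":0.5,"dy":0,"dz":0.075,"rx":0,"ry":0,"rz":0,"gripper":4},{"dx":0.5,"dy":0,"dz":0.075,"rx":0,"ry":0,"rz":0,"gripper":4},{"dx":0.5,"dy":0,"dz":0.075,"rx":0,"ry":0,"rz":0,"gripper":4},{"dx":0.5,"dy":0,"dz":0.075,"rx":0,"ry":0,"rz":0,"gripper":4}]'; done
python3 -m crank '[{"dx":0.5,"dy":0,"dz":0.07,"rx":0,"ry":0,"rz":0,"gripper":4},{"dx":0.5,"dy":0,"dz":0.07,"rx":0,"ry":0,"rz":0,"gripper":4},{"dx":0.5,"dy":0,"dz":0.07,"rx":0,"ry":0,"rz":0,"gripper":4},{"dx":0.5,"dy":0,"dz":0.07,"rx":0,"ry":0,"rz":0,"gripper":4},{"dx":0.5,"dy":0,"dz":0.07,"rx":0,"ry":0,"rz":0,"gripper":4}]'
python3 -m crank '[{"dx":0.5,"dy":0,"dz":0.05,"rx":0,"ry":0,"rz":0,"gripper":4},{"dx":0.5,"dy":0,"dz":0.05,"rx":0,"ry":0,"rz":0,"gripper":4},{"dx":0.5,"dy":0,"dz":0.05,"rx":0,"ry":0,"rz":0,"gripper":4},{"dx":0.5,"dy":0,"dz":0.05,"rx":0,"ry":0,"rz":0,"gripper":4},{"dx":0.5,"dy":0,"dz":0.05,"rx":0,"ry":0,"rz":0,"gripper":4}]'
python3 look.py w4
```

```text
t: 8.38
ee_pos: [592.0, -61.5, 57.2]
ee_rot: [-3.142, -0.148, 1.702]
force: [-1.4, -7.8, 7.8]
width: 0.464
t: 9.0
ee_pos: [592.3, -39.8, 60.3]
ee_rot: [3.135, -0.141, 1.701]
force: [1.9, -11.4, 13.0]
width: 0.468
t: 9.62
ee_pos: [590.4, -15.7, 62.5]
ee_rot: [3.132, -0.139, 1.701]
force: [0.7, -14.6, 17.4]
width: 0.466
[-92.00959307 583.37326086] [590.36407502 -15.68923493  62.52391054] [  0.66151481 -14.56350812  17.42033073]
tube s,z,skew/100mm [-39.52  80.06   1.89] 5294 n range [520.74125097 643.47545696]
```

View pics/w4.png

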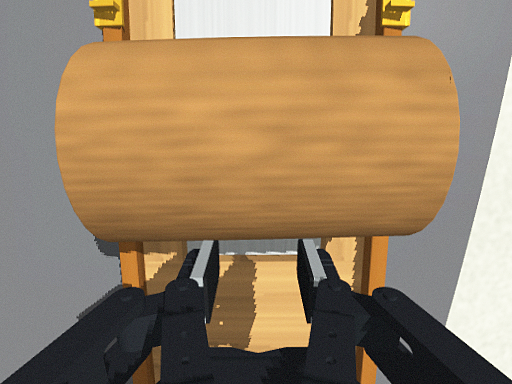

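Run:
```python
from h import *
import pickle
for k in ("w1","w2","w3","w4"):
    s,im,D,c=pickle.load(open(f"pics/{k}.pkl","rb"))
    P=np.array([[*fr(p),p[2]] for v in range(0,190,2) for u in range(150,370,3) if D[v,u]>0 for p in [wpt(s,c,u,v,depth=D[v,u])]])
    print(k,"tcp",fr(s["ee_pos"]).round(1),s["ee_pos"][2].round(1),s["ee_rot"].round(3))
    for a in range(-120,150,15):
        q=[P[(abs(P[:,0]-a)<8)&(abs(P[:,1]-n)<w)&(P[:,2]<50)] for n,w in((579,40),(579-64,6),(579+64,6))]
        if len(q[0])>10: print(a,[ (len(x),round(float(np.median(x[:,2])),1)) if len(x) else None for x in q])
```

```text
w1 tcp [-55.8 573.2] 327.7 [-3.141  0.     1.7  ]
-120 [(20, 27.5), (5, 30.2), (3, 30.2)]
-105 [(74, 28.6), (15, 30.6), (15, 30.2)]
-90 [(88, 29.9), (11, 30.7), (15, 30.5)]
-75 [(92, 31.2), (10, 30.8), (13, 30.2)]
-60 [(94, 32.2), (12, 30.4), (12, 30.2)]
-45 [(89, 34.3), (14, 30.5), (11, 30.5)]
-30 [(91, 35.6), (18, 30.6), (18, 29.8)]
-15 [(107, 36.0), (18, 30.4), (18, 29.7)]
0 [(107, 36.1), (18, 30.3), (18, 29.9)]
15 [(89, 36.1), (15, 30.3), (15, 29.9)]
30 [(108, 36.1), (18, 30.7), (16, 29.8)]
45 [(107, 36.4), (15, 30.3), (12, 30.3)]
60 [(114, 36.1), (13, 30.9), (16, 30.3)]
75 [(120, 35.9), (17, 30.3), (18, 30.6)]
90 [(120, 36.3), (19, 30.5), (18, 30.3)]
105 [(125, 36.0), (18, 30.1), (18, 30.2)]
120 [(111, 35.4), (18, 30.1), (18, 30.5)]
135 [(154, 30.0), (18, 30.5), (18, 30.0)]
w2 tcp [-208.7  579.1] 56.8 [-3.142 -0.15   1.702]
-75 [(507, 31.1), (76, 30.6), (72, 30.3)]
w3 tcp [-162.1  579.1] 57.0 [ 3.141 -0.15   1.702]
-45 [(82, 34.7), (6, 30.0), None]
-30 [(564, 35.5), (80, 30.4), (76, 30.1)]
w4 tcp [-92.  583.4] 62.5 [ 3.132 -0.139  1.701]
30 [(355, 31.6), (42, 30.2), (42, 30.3)]
45 [(458, 31.5), (48, 30.3), (71, 30.0)]
```

Viewed so far: top, side, the frame crop, w1, pointer crop, w2, w4. w4 shows the tube near the ramp's crest, with the clips ahead at (105,12) and (398,12). The depth readings show the platen has already sunk about 4.6 mm: friction at the steep finger drags the tube's rear down. I'll back off and push lower with a larger lean, to cut that downward drag.

```bash
python3 -m crank '[{"dx":-1,"dy":0,"dz":-0.15,"rx":0,"ry":0,"rz":0,"gripper":4},{"dx":-1.5,"dy":0,"dz":-0.22,"rx":0,"ry":0,"rz":0,"gripper":4},{"dx":-1.5,"dy":0,"dz":-0.22,"rx":0,"ry":0,"rz":0,"gripper":4},{"dx":0,"dy":0,"dz":0,"rx":0,"ry":0.175,"rz":0,"gripper":4},{"dx":0,"dy":0,"dz":0,"rx":0,"ry":0.175,"rz":0,"gripper":4}]'
python3 -m crank '[{"dx":0,"dy":0,"dz":0,"rx":0,"ry":0,"rz":0,"gripper":4},{"dx":0,"dy":0,"dz":0,"rx":0,"ry":0,"rz":0,"gripper":4},{"dx":0,"dy":0,"dz":0,"rx":0,"ry":0,"rz":0,"gripper":4},{"dx":0,"dy":0,"dz":0,"rx":0,"ry":0,"rz":0,"gripper":4},{"dx":0,"dy":0,"dz":0,"rx":0,"ry":0,"rz":0,"gripper":4}]'
python3 look.py w5
```

```text
t: 10.3
ee_pos: [591.3, -51.2, 59.2]
ee_rot: [3.138, -0.505, 1.703]
force: [-0.3, 0.1, 0.8]
width: 0.469
t: 10.92
ee_pos: [590.7, -50.3, 59.0]
ee_rot: [3.141, -0.499, 1.704]
force: [-0.4, 0.3, 0.8]
width: 0.466
[-126.37781903  579.20097317] [590.67750701 -50.30766627  59.00311909] [-0.42812257  0.33477974  0.77139257]
tube s,z,skew/100mm [-106.77  150.14    0.66] 1418 n range [511.52522472 646.89559251]
```

```bash
python3 -m crank '[{"dx":-0.41,"dy":0,"dz":0.75,"rx":0,"ry":0,"rz":0,"gripper":4},{"dx":-0.4,"dy":0,"dz":0.74,"rx":0,"ry":0,"rz":0,"gripper":4},{"dx":0.88,"dy":0,"dz":0.48,"rx":0,"ry":0,"rz":0,"gripper":4},{"dx":0.88,"dy":0,"dz":0.48,"rx":0,"ry":0,"rz":0,"gripper":4},{"dx":0.88,"dy":0,"dz":0.48,"rx":0,"ry":0,"rz":0,"gripper":4}]'
sed -i 's/if 100<p\[2\]<150 and abs(f\[1\]-579)<70/if 95<p[2]<138 and abs(f[1]-579)<70 and f[0]>s_tcp-10/; s/^P=\[\]/P=[];s_tcp=fr(s["ee_pos"])[0]/; s/^F=np.array(P);x0=.*/F=np.array(P);x0=s_tcp+50/' look.py
sed -i 's/\[x0,80,0\],loss="soft_l1")/[x0,82,0],loss="cauchy")/' look.py
python3 look.py w6
```

```text
t: 11.6
ee_pos: [586.5, -20.3, 41.6]
ee_rot: [3.141, -0.5, 1.702]
force: [-0.6, -0.9, -0.0]
width: 0.466
[-96.05620689 578.99624233] [586.54801566 -20.26849421  41.5947179 ] [-0.59123702 -0.88446444 -0.0252515 ]
tube s,z,skew/100mm [-40.66  80.04   2.06] 5196 n range [517.79635713 639.78787857]
```

```bash
python3 -m crank '[{"dx":0.44,"dy":0,"dz":0.24,"rx":0,"ry":0,"rz":0,"gripper":4},{"dx":0.44,"dy":0,"dz":0.24,"rx":0,"ry":0,"rz":0,"gripper":4},{"dx":0.35,"dy":0,"dz":0.19,"rx":0,"ry":0,"rz":0,"gripper":4},{"dx":0.35,"dy":0,"dz":0.19,"rx":0,"ry":0,"rz":0,"gripper":4},{"dx":0.35,"dy":0,"dz":0.19,"rx":0,"ry":0,"rz":0,"gripper":4}]'
python3 -m crank '[{"dx":0.35,"dy":0,"dz":0.19,"rx":0,"ry":0,"rz":0,"gripper":4},{"dx":0.35,"dy":0,"dz":0.19,"rx":0,"ry":0,"rz":0,"gripper":4},{"dx":0.35,"dy":0,"dz":0.19,"rx":0,"ry":0,"rz":0,"gripper":4},{"dx":0.35,"dy":0,"dz":0.19,"rx":0,"ry":0,"rz":0,"gripper":4},{"dx":0.35,"dy":0,"dz":0.19,"rx":0,"ry":0,"rz":0,"gripper":4}]'
python3 look.py w7
```

```text
t: 12.28
ee_pos: [584.1, 0.3, 41.5]
ee_rot: [3.141, -0.499, 1.702]
force: [-0.1, -2.1, 0.8]
width: 0.468
t: 12.9
ee_pos: [581.1, 20.7, 41.4]
ee_rot: [-3.141, -0.5, 1.702]
force: [0.4, 1.1, -0.6]
width: 0.471
[-54.67961811 578.85831714] [581.05320504  20.74099631  41.42916491] [ 0.44700065  1.06166627 -0.62664219]
tube s,z,skew/100mm [-10.72  81.21   1.97] 5395 n range [519.14665825 637.64103625]
```

```bash
python3 -m crank '[{"dx":0.35,"dy":0,"dz":0.19,"rx":0,"ry":0,"rz":0,"gripper":4},{"dx":0.35,"dy":0,"dz":0.19,"rx":0,"ry":0,"rz":0,"gripper":4},{"dx":0.35,"dy":0,"dz":0.19,"rx":0,"ry":0,"rz":0,"gripper":4},{"dx":0.35,"dy":0,"dz":0.19,"rx":0,"ry":0,"rz":0,"gripper":4},{"dx":0.35,"dy":0,"dz":0.19,"rx":0,"ry":0,"rz":0,"gripper":4}]'
python3 -m crank '[{"dx":0.35,"dy":0,"dz":0.19,"rx":0,"ry":0,"rz":0,"gripper":4},{"dx":0.35,"dy":0,"dz":0.19,"rx":0,"ry":0,"rz":0,"gripper":4},{"dx":0.35,"dy":0,"dz":0.19,"rx":0,"ry":0,"rz":0,"gripper":4},{"dx":0.26,"dy":0,"dz":0.14,"rx":0,"ry":0,"rz":0,"gripper":4},{"dx":0.18,"dy":0,"dz":0.1,"rx":0,"ry":0,"rz":0,"gripper":4}]'
python3 look.py w8
```

```text
t: 13.58
ee_pos: [578.5, 40.3, 41.6]
ee_rot: [3.142, -0.5, 1.702]
force: [-0.2, 0.4, 0.2]
width: 0.465
t: 14.2
ee_pos: [576.3, 57.1, 41.6]
ee_rot: [-3.141, -0.5, 1.702]
force: [-0.4, 0.3, -0.9]
width: 0.465
[-18.0087819  578.83389529] [576.28030982  57.09915109  41.5600141 ] [-0.39112381  0.25439372 -0.9462746 ]
tube s,z,skew/100mm [27.42 81.2   2.04] 5362 n range [519.0496649 637.8230263]
```

View pics/w8.png

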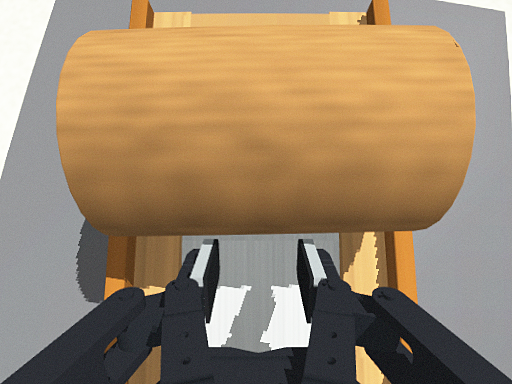

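```bash
python3 -m crank '[{"dx":0.26,"dy":0,"dz":0.14,"rx":0,"ry":0,"rz":0,"gripper":4},{"dx":0.26,"dy":0,"dz":0.14,"rx":0,"ry":0,"rz":0,"gripper":4},{"dx":0.22,"dy":0,"dz":0.12,"rx":0,"ry":0,"rz":0,"gripper":4},{"dx":0.17,"dy":0,"dz":0.1,"rx":0,"ry":0,"rz":0,"gripper":4},{"dx":0,"dy":0,"dz":0,"rx":0,"ry":0,"rz":0,"gripper":4}]'
python3 look.py w9
```

```text
t: 14.88
ee_pos: [574.9, 67.3, 41.5]
ee_rot: [-3.141, -0.5, 1.702]
force: [0.6, 0.2, 0.6]
width: 0.47
[ -7.6777419 578.7921973] [574.90114871  67.33759264  41.5394258 ] [0.57888554 0.16974956 0.57013537]
tube s,z,skew/100mm [40.07 81.2   2.  ] 5344 n range [518.83845798 638.18031534]
```

```bash
python3 -m crank '[{"dx":-1.5,"dy":0,"dz":-0.8,"rx":0,"ry":0,"rz":0,"gripper":4},{"dx":-3,"dy":0,"dz":-1.6,"rx":0,"ry":0,"rz":0,"gripper":4},{"dx":0,"dy":0,"dz":-4,"rx":0,"ry":0,"rz":0,"gripper":4},{"dx":2,"dy":0,"dz":-4,"rx":0,"ry":0,"rz":0,"gripper":4},{"dx":2,"dy":0,"dz":-4,"rx":0,"ry":0,"rz":0,"gripper":4}]'
python3 -m crank '[{"dx":2,"dy":0,"dz":-4,"rx":0,"ry":0,"rz":0,"gripper":4},{"dx":0,"dy":0,"dz":0,"rx":0,"ry":-0.167,"rz":0,"gripper":4},{"dx":0,"dy":0,"dz":0,"rx":0,"ry":-0.167,"rz":0,"gripper":4},{"dx":0,"dy":0,"dz":0,"rx":0,"ry":-0.166,"rz":0,"gripper":4},{"dx":0,"dy":0,"dz":0,"rx":0,"ry":0,"rz":0,"gripper":4}]'
python3 - <<'E'
from h import *
s=state();print(s["ee_pos"],s["ee_rot"],fr(s["ee_pos"]))
for n in("top","side"):
    im,D=grab_frame(n);cv2.imwrite(f"pics/{n}1.png",im);np.save(f"pics/{n}1.npy",D)
a=cv2.imread("pics/top1.png")[85:195,145:315];b=cv2.imread("pics/side1.png")[150:265,155:270]
cv2.imwrite("pics/cmp.png",np.hstack([cv2.resize(a,(464,300),interpolation=2),cv2.resize(b,(300,300),interpolation=2)]))
E
python3 look.py w10
```

```text
t: 15.55
ee_pos: [584.7, -7.4, 166.5]
ee_rot: [-3.141, -0.5, 1.7]
force: [1.8, -0.2, 0.2]
width: 0.472
t: 16.18
ee_pos: [584.7, -5.3, 211.2]
ee_rot: [3.14, -0.0, 1.706]
force: [-0.4, -0.5, -0.0]
width: 0.467
[584.73246858  -5.30841964 211.22374994] [ 3.14029032e+00 -8.68433447e-05  1.70615237e+00] [-80.9866836 579.1332755]
[-83.31257542 578.78463684] [584.68796329  -7.65982672 210.18761514] [ 0.40505405 -0.81636438 -0.49812869]
tube s,z,skew/100mm [41.45 81.16  2.06] 1462 n range [511.13891727 647.37393485]
```

View pics/cmp.png

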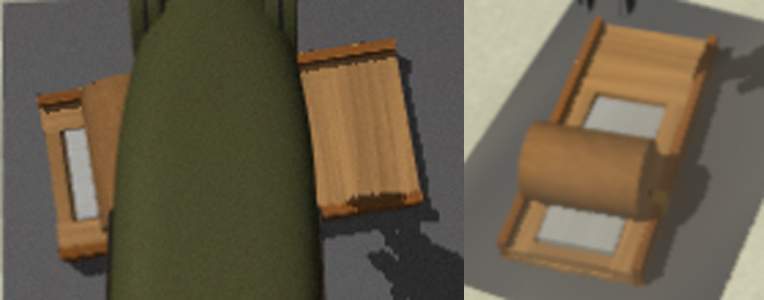

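Run:
```python
from h import *
import pickle
from scipy.optimize import least_squares
def yel(im,f):
    m=cv2.inRange(cv2.cvtColor(im,cv2.COLOR_BGR2HSV),(20,140,80),(34,255,255))
    n,l,S,C=cv2.connectedComponentsWithStats(m)
    for i in range(1,n):
        if S[i,4]>5:
            p=f(*C[i]);q=fr(p)
            if -20<q[0]<100 and 450<q[1]<700: print("  yellow",S[i],C[i].round(1),q.round(1),"rows",fr(f(C[i][0],S[i,1]-.5)).round(1),fr(f(C[i][0],S[i,1]+S[i,3]-.5)).round(1))
for k in ("side0","side1","top0"):
    print(k);yel(cv2.imread(f"pics/{k}.png"),lambda u,v:onz(k[:-1],u,v,50))
for k in ("w1","w4","w10"):
    s,im,D,c=pickle.load(open(f"pics/{k}.pkl","rb"));print(k);yel(im,lambda u,v:wpt(s,c,u,v,50))
for k in ("side0","side1"):
    D=np.load(f"pics/{k}.npy");P=[]
    for v in range(140,265):
        for u in range(160,265):
            if D[v,u]>0:
                p=dep("side",u,v,D);f=fr(p)
                if 70<p[2]<136 and abs(f[1]-579)<70 and -220<f[0]<110: P.append([*f,p[2]])
    F=np.array(P);x0=np.median(F[:,0])
    for _ in range(3):
        r=least_squares(lambda q:np.hypot(F[:,0]-q[0]-q[2]*(F[:,1]-579)/100,F[:,2]-q[1])-50,[x0,81,0],loss="soft_l1");F=F[abs(r.fun)<4];x0=r.x[0]
    print(k,"tube",r.x.round(2),len(F))
```

```text
side0
side1
top0
w1
  yellow [194  74  13  14 154] [200.5  80.2] [ 39.1 493.4] rows [ 47.9 493.9] [ 29.5 492.9]
  yellow [319  74  13  14 150] [325.6  80.1] [ 39.3 665.2] rows [ 47.9 664.7] [ 29.5 665.8]
w4
  yellow [ 89   0  35  30 722] [107.8  12.4] [ 36.5 494.6] rows [ 43.8 495. ] [ 26.9 494.1]
  yellow [381   0  34  30 678] [396.2  12.5] [ 36.6 665. ] rows [ 43.9 664.7] [ 26.9 665.5]
w10
side0 tube [-150.61   79.88    1.46] 939
side1 tube [43.15 81.08  1.94] 1207
```

Run:
```python
from h import *
im=cv2.imread("pics/w4.png")
cv2.imwrite("pics/ptr4.png",np.hstack([cv2.resize(im[0:40,80:130],None,fx=8,fy=8,interpolation=2),cv2.resize(im[0:40,370:420],None,fx=8,fy=8,interpolation=2)]))
```

```text
(no output)
```

View pics/ptr4.png

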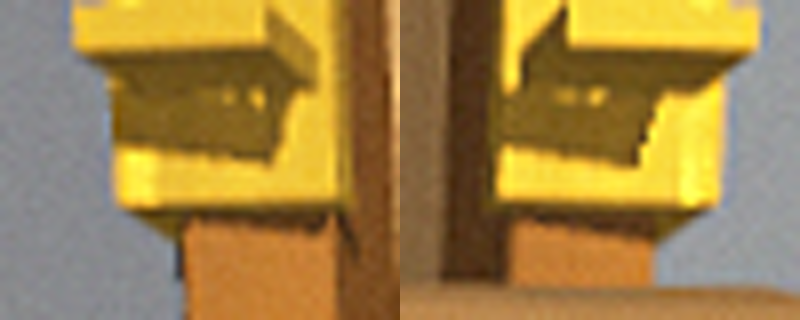

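Run:
```python
from h import *
import pickle
s,im,D,c=pickle.load(open("pics/w4.pkl","rb"))
for u in (101,405): print([fr(wpt(s,c,u,v,56))[0].round(1) for v in (1,3.5,6.2)], [fr(wpt(s,c,u,25.6,z))[0].round(1) for z in(44,47)], [round(float(wpt(s,c,u,v,depth=D[v,u])[2]),1) for v in (3,14,23)],[fr(wpt(s,c,u,v,depth=D[v,u])).round(1)[0] for v in (3,14,23)])
s,im,D,c=pickle.load(open("pics/w1.pkl","rb"))
print([(z,fr(wpt(s,c,200,88.3,z))[0].round(1),fr(wpt(s,c,200,73.9,z))[0].round(1)) for z in (44,47)])
```

```text
[np.float64(40.6), np.float64(39.2), np.float64(37.7)] [np.float64(31.2), np.float64(30.2)] [56.6, 47.5, 46.5] [np.float64(39.2), np.float64(36.7), np.float64(31.9)]
[np.float64(40.7), np.float64(39.4), np.float64(37.9)] [np.float64(31.3), np.float64(30.3)] [57.6, 47.4, 47.0] [np.float64(39.0), np.float64(36.8), np.float64(31.8)]
[(44, np.float64(28.5), np.float64(47.7)), (47, np.float64(28.5), np.float64(47.5))]
```

```bash
python3 -m crank '[{"dx":4,"dy":0,"dz":0,"rx":0,"ry":0,"rz":0,"gripper":0},{"dx":4,"dy":0,"dz":0,"rx":0,"ry":0,"rz":0,"gripper":0},{"dx":4.3,"dy":0,"dz":0,"rx":0,"ry":0,"rz":0,"gripper":0},{"dx":0,"dy":0,"dz":3.5,"rx":0,"ry":0,"rz":0,"gripper":0},{"dx":0,"dy":0,"dz":3,"rx":0,"ry":0,"rz":0,"gripper":0}]'
python3 -m crank '[{"dx":0,"dy":0,"dz":0,"rx":0,"ry":0,"rz":0,"gripper":0},{"dx":0,"dy":0,"dz":0,"rx":0,"ry":0,"rz":0,"gripper":0},{"dx":0,"dy":0,"dz":0.3,"rx":0,"ry":0,"rz":0,"gripper":0},{"dx":0,"dy":0,"dz":0.3,"rx":0,"ry":0,"rz":0,"gripper":0},{"dx":0,"dy":0,"dz":0,"rx":0,"ry":0,"rz":0,"gripper":0}]'
python3 -c "
from h import *
s=state();print(fr(s['ee_pos']),s['ee_pos'],s['force'])"
```

```text
t: 16.95
ee_pos: [569.2, 113.5, 143.8]
ee_rot: [-3.141, -0.001, 1.7]
force: [0.6, -0.5, -1.0]
width: -0.0
t: 17.58
ee_pos: [568.8, 114.7, 139.4]
ee_rot: [3.141, -0.0, 1.702]
force: [0.4, -0.3, 0.1]
width: -0.003
[ 40.06867814 578.83349225] [568.75918604 114.68635814 139.40517212] [ 0.41397219 -0.31867099  0.12135539]
```

```bash
python3 -m crank '[{"dx":0.1,"dy":0,"dz":0.15,"rx":0,"ry":0,"rz":0,"gripper":0},{"dx":0,"dy":0,"dz":0.15,"rx":0,"ry":0,"rz":0,"gripper":0},{"dx":0,"dy":0,"dz":0.15,"rx":0,"ry":0,"rz":0,"gripper":0},{"dx":0,"dy":0,"dz":0.1,"rx":0,"ry":0,"rz":0,"gripper":0},{"dx":0,"dy":0,"dz":0.1,"rx":0,"ry":0,"rz":0,"gripper":0}]'
python3 -m crank '[{"dx":0,"dy":0,"dz":0.1,"rx":0,"ry":0,"rz":0,"gripper":0},{"dx":0,"dy":0,"dz":0,"rx":0,"ry":0,"rz":0,"gripper":0},{"dx":0,"dy":0,"dz":0.05,"rx":0,"ry":0,"rz":0,"gripper":0},{"dx":0,"dy":0,"dz":0,"rx":0,"ry":0,"rz":0,"gripper":0},{"dx":0,"dy":0,"dz":0,"rx":0,"ry":0,"rz":0,"gripper":0}]'
```

```text
t: 18.2
ee_pos: [568.6, 115.7, 132.6]
ee_rot: [-3.142, -0.0, 1.702]
force: [0.4, -1.2, -0.9]
width: 0.0
t: 18.82
ee_pos: [568.6, 115.7, 131.2]
ee_rot: [3.142, -0.0, 1.702]
force: [0.9, 0.2, 0.0]
width: 0.003
```

```bash
for i in 1 2 3; do :; done; python3 -m crank '[{"dx":0,"dy":0,"dz":0.05,"rx":0,"ry":0,"rz":0,"gripper":0},{"dx":0,"dy":0,"dz":0,"rx":0,"ry":0,"rz":0,"gripper":0},{"dx":0,"dy":0,"dz":0.05,"rx":0,"ry":0,"rz":0,"gripper":0},{"dx":0,"dy":0,"dz":0,"rx":0,"ry":0,"rz":0,"gripper":0},{"dx":0,"dy":0,"dz":0,"rx":0,"ry":0,"rz":0,"gripper":0}]'
python3 -m crank '[{"dx":0,"dy":0,"dz":0.05,"rx":0,"ry":0,"rz":0,"gripper":0},{"dx":0,"dy":0,"dz":0,"rx":0,"ry":0,"rz":0,"gripper":0},{"dx":0,"dy":0,"dz":0,"rx":0,"ry":0,"rz":0,"gripper":0},{"dx":0,"dy":0,"dz":0,"rx":0,"ry":0,"rz":0,"gripper":0},{"dx":0,"dy":0,"dz":0,"rx":0,"ry":0,"rz":0,"gripper":0}]'
```

```text
t: 19.45
ee_pos: [568.6, 115.7, 130.2]
ee_rot: [-3.142, 0.0, 1.702]
force: [0.8, -0.1, 0.0]
width: 0.005
t: 20.08
ee_pos: [568.6, 115.7, 129.7]
ee_rot: [3.142, 0.0, 1.702]
force: [-0.4, 0.1, 0.3]
width: 0.0
```

```bash
python3 -m crank '[{"dx":0,"dy":0,"dz":0.05,"rx":0,"ry":0,"rz":0,"gripper":0},{"dx":0,"dy":0,"dz":0,"rx":0,"ry":0,"rz":0,"gripper":0},{"dx":0,"dy":0,"dz":0.05,"rx":0,"ry":0,"rz":0,"gripper":0},{"dx":0,"dy":0,"dz":0,"rx":0,"ry":0,"rz":0,"gripper":0},{"dx":0,"dy":0,"dz":0,"rx":0,"ry":0,"rz":0,"gripper":0}]'
python3 -m crank '[{"dx":0,"dy":0,"dz":0.05,"rx":0,"ry":0,"rz":0,"gripper":0},{"dx":0,"dy":0,"dz":0,"rx":0,"ry":0,"rz":0,"gripper":0},{"dx":0,"dy":0,"dz":0,"rx":0,"ry":0,"rz":0,"gripper":0},{"dx":0,"dy":0,"dz":0,"rx":0,"ry":0,"rz":0,"gripper":0},{"dx":0,"dy":0,"dz":0,"rx":0,"ry":0,"rz":0,"gripper":0}]'
```

```text
t: 20.7
ee_pos: [568.6, 115.7, 128.7]
ee_rot: [-3.142, -0.0, 1.702]
force: [1.1, 0.4, 1.6]
width: -0.001
t: 21.32
ee_pos: [568.6, 115.7, 128.2]
ee_rot: [3.142, 0.0, 1.702]
force: [-0.6, 0.5, -0.5]
width: -0.001
```

```bash
python3 -m crank '[{"dx":0,"dy":0,"dz":0.05,"rx":0,"ry":0,"rz":0,"gripper":0},{"dx":0,"dy":0,"dz":0,"rx":0,"ry":0,"rz":0,"gripper":0},{"dx":0,"dy":0,"dz":0.05,"rx":0,"ry":0,"rz":0,"gripper":0},{"dx":0,"dy":0,"dz":0,"rx":0,"ry":0,"rz":0,"gripper":0},{"dx":0,"dy":0,"dz":0,"rx":0,"ry":0,"rz":0,"gripper":0}]'
python3 -c "
from h import *
s=state();print(fr(s['ee_pos']),s['ee_pos'],s['force'],s['moment'])"
python3 look.py w11
```

```text
t: 21.95
ee_pos: [568.6, 115.7, 127.2]
ee_rot: [3.142, -0.0, 1.702]
force: [0.6, -0.3, 0.2]
width: 0.001
[ 41.08855621 578.83141942] [568.62506188 115.69735955 127.20616434] [ 0.62979516 -0.29404904  0.17037223] [-0.04406592  0.06062122 -0.02311416]
[ 41.08855621 578.83141942] [568.62506188 115.69735955 127.20616434] [ 0.62979516 -0.29404904  0.17037223]
tube s,z,skew/100mm [41.35 81.35  1.71] 2003 n range [510.74622925 647.84776645]
```

View pics/w11.png

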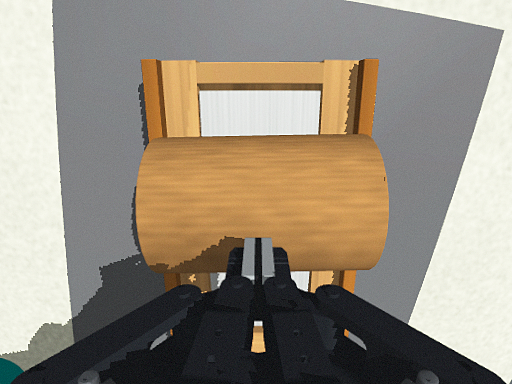

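w11 shows the shut fingertips at about (258,240), over the tube's crown (tube rows 137–270), with the shadow converging at the tip. It is near contact, so I'll keep going down in small steps.

```bash
python3 -m crank '[{"dx":0,"dy":0,"dz":0.05,"rx":0,"ry":0,"rz":0,"gripper":0},{"dx":0,"dy":0,"dz":0,"rx":0,"ry":0,"rz":0,"gripper":0},{"dx":0,"dy":0,"dz":0.05,"rx":0,"ry":0,"rz":0,"gripper":0},{"dx":0,"dy":0,"dz":0,"rx":0,"ry":0,"rz":0,"gripper":0},{"dx":0,"dy":0,"dz":0,"rx":0,"ry":0,"rz":0,"gripper":0}]'
python3 -c "
from h import *
s=state();print(s['ee_pos'],s['force'],s['moment'])"
```

```text
t: 22.62
ee_pos: [568.6, 115.7, 126.2]
ee_rot: [-3.142, -0.0, 1.702]
force: [-0.7, -0.0, -0.3]
width: -0.003
[568.58819114 115.68554078 126.20126324] [-0.67391419 -0.03028061 -0.31396475] [-0.05071252 -0.04392867 -0.02945436]
```

```bash
python3 -m crank '[{"dx":0,"dy":0,"dz":0.05,"rx":0,"ry":0,"rz":0,"gripper":0},{"dx":0,"dy":0,"dz":0,"rx":0,"ry":0,"rz":0,"gripper":0},{"dx":0,"dy":0,"dz":0.05,"rx":0,"ry":0,"rz":0,"gripper":0},{"dx":0,"dy":0,"dz":0,"rx":0,"ry":0,"rz":0,"gripper":0},{"dx":0,"dy":0,"dz":0,"rx":0,"ry":0,"rz":0,"gripper":0}]'
python3 -c "
from h import *
s=state();print(s['ee_pos'],s['force'],s['moment'])"
```

```text
t: 23.25
ee_pos: [568.6, 115.7, 125.2]
ee_rot: [-3.142, 0.0, 1.702]
force: [-0.3, 0.4, -1.0]
width: 0.002
[568.60211056 115.69170453 125.20356383] [-0.27453843  0.39647805 -0.9514143 ] [0.04711118 0.0103207  0.01412692]
```

Run:
```python
from h import *
import pickle
s,im,D,c=pickle.load(open("pics/w11.pkl","rb"))
R=Rt.from_euler("xyz",s["ee_rot"]).as_matrix()
for v in range(225,300,5):
    print(v,[ (im[v,u].tolist(),(R.T@(wpt(s,c,u,v,depth=D[v,u])-s["ee_pos"])).round(1).tolist()) for u in (250,266)])
```

```text
225 [([73, 134, 184], [4.6, -5.1, -3.9]), ([79, 142, 194], [4.5, 4.3, -3.7])]
230 [([77, 139, 188], [1.8, -5.1, -4.8]), ([79, 139, 189], [1.7, 4.3, -4.6])]
235 [([71, 124, 176], [-2.0, -5.2, -3.6]), ([80, 140, 190], [-1.3, 4.3, -5.1])]
240 [([142, 141, 136], [11.2, -4.2, -36.4]), ([148, 144, 138], [11.1, 3.5, -36.1])]
245 [([143, 140, 135], [11.2, -4.1, -41.4]), ([145, 141, 136], [10.6, 3.4, -40.3])]
250 [([140, 143, 134], [11.2, -4.0, -46.3]), ([145, 142, 139], [10.7, 3.3, -45.4])]
255 [([145, 141, 135], [10.6, -3.9, -49.8]), ([149, 143, 139], [10.7, 3.2, -50.0])]
260 [([146, 142, 139], [10.5, -3.8, -53.9]), ([142, 138, 135], [10.7, 3.1, -54.2])]
265 [([144, 139, 136], [10.7, -3.7, -58.2]), ([147, 144, 141], [11.8, 2.9, -60.1])]
270 [([143, 139, 134], [10.7, -3.6, -62.1]), ([144, 139, 137], [11.2, 2.9, -62.9])]
275 [([168, 167, 160], [11.2, -3.5, -66.5]), ([173, 174, 165], [11.1, 2.8, -66.3])]
280 [([66, 63, 61], [12.4, -3.3, -71.7]), ([35, 27, 28], [12.3, 2.7, -71.6])]
285 [([36, 29, 27], [79.7, -0.2, -171.8]), ([31, 28, 26], [12.0, 2.6, -74.3])]
290 [([36, 31, 27], [12.7, -3.2, -78.4]), ([37, 34, 30], [12.2, 2.5, -77.6])]
295 [([30, 27, 27], [12.3, -3.1, -80.6]), ([32, 31, 30], [12.0, 2.5, -80.3])]
```

The depth picture explains it: the real fingertips end about 35 mm short of the stated TCP. The earlier push was therefore above axis height, which dragged the tube down. Contact should come about 29 mm lower.

```bash
python3 -m crank '[{"dx":0,"dy":0,"dz":0.7,"rx":0,"ry":0,"rz":0,"gripper":0},{"dx":0,"dy":0,"dz":0.6,"rx":0,"ry":0,"rz":0,"gripper":0},{"dx":0,"dy":0,"dz":0.4,"rx":0,"ry":0,"rz":0,"gripper":0},{"dx":0,"dy":0,"dz":0,"rx":0,"ry":0,"rz":0,"gripper":0},{"dx":0,"dy":0,"dz":0,"rx":0,"ry":0,"rz":0,"gripper":0}]'
python3 - <<'E'
from h import *
s=state();im,D=grab_frame("wrist");c=camera_info("wrist")
R=Rt.from_euler("xyz",s["ee_rot"]).as_matrix()
print(s["ee_pos"],s["force"])
for v in range(224,262,2):
    print(v,[ (im[v,u].tolist(),wpt(s,c,u,v,depth=D[v,u])[2].round(1),(R.T@(wpt(s,c,u,v,depth=D[v,u])-s["ee_pos"])).round(1).tolist()) for u in (250,)])
E
```

```text
t: 23.88
ee_pos: [568.7, 115.7, 108.3]
ee_rot: [3.141, 0.0, 1.702]
force: [-0.1, -1.1, -0.6]
width: -0.003
[568.68196977 115.70764547 108.26951603] [-0.08958581 -1.11835041 -0.59396181]
224 [([86, 153, 206], np.float64(129.8), [13.1, -4.6, -21.5])]
226 [([80, 145, 199], np.float64(129.5), [11.8, -4.6, -21.3])]
228 [([79, 140, 194], np.float64(130.6), [11.1, -4.6, -22.3])]
230 [([74, 141, 193], np.float64(131.0), [10.2, -4.6, -22.8])]
232 [([82, 140, 193], np.float64(130.0), [8.5, -4.6, -21.7])]
234 [([74, 137, 188], np.float64(130.0), [7.4, -4.7, -21.7])]
236 [([69, 130, 185], np.float64(131.0), [6.7, -4.6, -22.7])]
238 [([145, 137, 129], np.float64(142.2), [11.1, -4.3, -33.9])]
240 [([142, 138, 139], np.float64(143.9), [10.8, -4.3, -35.6])]
242 [([145, 142, 137], np.float64(146.0), [10.8, -4.2, -37.7])]
244 [([140, 138, 132], np.float64(147.1), [10.3, -4.2, -38.8])]
246 [([143, 141, 135], np.float64(151.0), [11.3, -4.1, -42.7])]
248 [([139, 132, 132], np.float64(152.2), [10.9, -4.1, -43.9])]
250 [([141, 140, 132], np.float64(154.3), [11.1, -4.0, -46.0])]
252 [([144, 144, 135], np.float64(155.8), [10.9, -4.0, -47.5])]
254 [([142, 137, 133], np.float64(158.2), [11.2, -3.9, -49.9])]
256 [([139, 135, 130], np.float64(159.6), [11.0, -3.9, -51.3])]
258 [([145, 144, 138], np.float64(161.6), [11.2, -3.8, -53.3])]
260 [([144, 142, 137], np.float64(163.3), [11.1, -3.8, -55.0])]
```

```bash
python3 -m crank '[{"dx":0,"dy":0,"dz":0.4,"rx":0,"ry":0,"rz":0,"gripper":0},{"dx":0,"dy":0,"dz":0.3,"rx":0,"ry":0,"rz":0,"gripper":0},{"dx":0,"dy":0,"dz":0.1,"rx":0,"ry":0,"rz":0,"gripper":0},{"dx":0,"dy":0,"dz":0.05,"rx":0,"ry":0,"rz":0,"gripper":0},{"dx":0,"dy":0,"dz":0,"rx":0,"ry":0,"rz":0,"gripper":0}]'
```

```text
t: 24.55
ee_pos: [568.9, 115.8, 101.6]
ee_rot: [3.14, -0.0, 1.702]
force: [-3.0, -0.8, 11.0]
width: 0.002
```

```bash
python3 -m crank '[{"dx":0,"dy":0,"dz":0.05,"rx":0,"ry":0,"rz":0,"gripper":0},{"dx":0,"dy":0,"dz":0,"rx":0,"ry":0,"rz":0,"gripper":0},{"dx":0,"dy":0,"dz":0.05,"rx":0,"ry":0,"rz":0,"gripper":0},{"dx":0,"dy":0,"dz":0,"rx":0,"ry":0,"rz":0,"gripper":0},{"dx":0,"dy":0,"dz":0,"rx":0,"ry":0,"rz":0,"gripper":0}]'
```

```text
t: 25.18
ee_pos: [569.0, 115.9, 101.5]
ee_rot: [3.139, -0.0, 1.702]
force: [-5.2, -1.2, 14.7]
width: 0.002
```

```bash
python3 -m crank '[{"dx":0,"dy":0,"dz":0.05,"rx":0,"ry":0,"rz":0,"gripper":0},{"dx":0,"dy":0,"dz":0,"rx":0,"ry":0,"rz":0,"gripper":0},{"dx":0,"dy":0,"dz":0,"rx":0,"ry":0,"rz":0,"gripper":0},{"dx":0,"dy":0,"dz":0,"rx":0,"ry":0,"rz":0,"gripper":0},{"dx":0,"dy":0,"dz":0,"rx":0,"ry":0,"rz":0,"gripper":0}]'
```

```text
t: 25.8
ee_pos: [569.1, 115.9, 101.5]
ee_rot: [3.139, -0.0, 1.702]
force: [-6.0, -0.6, 18.3]
width: -0.0
```

```bash
python3 -m crank '[{"dx":0,"dy":0,"dz":-0.15,"rx":0,"ry":0,"rz":0,"gripper":0},{"dx":0,"dy":0,"dz":0,"rx":0,"ry":0,"rz":0,"gripper":0},{"dx":-0.15,"dy":0,"dz":0,"rx":0,"ry":0,"rz":0,"gripper":0},{"dx":-0.15,"dy":0,"dz":0,"rx":0,"ry":0,"rz":0,"gripper":0},{"dx":-0.1,"dy":0,"dz":0,"rx":0,"ry":0,"rz":0,"gripper":0}]'
python3 look.py w12
```

```text
t: 26.42
ee_pos: [569.5, 111.9, 101.6]
ee_rot: [3.14, -0.0, 1.702]
force: [-2.9, -0.9, 10.8]
width: -0.001
[ 37.17294839 579.22031284] [569.51772337 111.86516092 101.58181836] [-2.88395739 -0.911187   10.84655204]
tube s,z,skew/100mm [39.43 80.6   1.71] 2603 n range [510.41931295 647.50278873]
```

```bash
python3 -m crank '[{"dx":0,"dy":0,"dz":-0.25,"rx":0,"ry":0,"rz":0,"gripper":0},{"dx":0,"dy":0,"dz":-0.25,"rx":0,"ry":0,"rz":0,"gripper":0},{"dx":0.22,"dy":0,"dz":0,"rx":0,"ry":0,"rz":0,"gripper":0},{"dx":0,"dy":0,"dz":0.2,"rx":0,"ry":0,"rz":0,"gripper":0},{"dx":0,"dy":0,"dz":0.15,"rx":0,"ry":0,"rz":0,"gripper":0}]'
python3 -m crank '[{"dx":0,"dy":0,"dz":0.05,"rx":0,"ry":0,"rz":0,"gripper":0},{"dx":0,"dy":0,"dz":0.05,"rx":0,"ry":0,"rz":0,"gripper":0},{"dx":0,"dy":0,"dz":0.05,"rx":0,"ry":0,"rz":0,"gripper":0},{"dx":0,"dy":0,"dz":0,"rx":0,"ry":0,"rz":0,"gripper":0},{"dx":0,"dy":0,"dz":0,"rx":0,"ry":0,"rz":0,"gripper":0}]'
```

```text
t: 27.1
ee_pos: [568.9, 114.0, 101.6]
ee_rot: [3.141, -0.0, 1.702]
force: [-3.4, -0.1, 10.3]
width: 0.003
t: 27.72
ee_pos: [569.0, 114.0, 101.6]
ee_rot: [3.14, -0.0, 1.702]
force: [-4.0, 0.0, 12.4]
width: 0.003
```

```bash
python3 -m crank '[{"dx":0,"dy":0,"dz":0.04,"rx":0,"ry":0,"rz":0,"gripper":0},{"dx":0,"dy":0,"dz":0,"rx":0,"ry":0,"rz":0,"gripper":0},{"dx":0,"dy":0,"dz":0,"rx":0,"ry":0,"rz":0,"gripper":0},{"dx":0,"dy":0,"dz":0,"rx":0,"ry":0,"rz":0,"gripper":0},{"dx":0,"dy":0,"dz":0,"rx":0,"ry":0,"rz":0,"gripper":0}]'
python3 -m crank '[{"dx":0,"dy":0,"dz":0,"rx":0,"ry":0,"rz":0,"gripper":0},{"dx":0,"dy":0,"dz":0,"rx":0,"ry":0,"rz":0,"gripper":0},{"dx":0,"dy":0,"dz":0,"rx":0,"ry":0,"rz":0,"gripper":0},{"dx":0,"dy":0,"dz":0,"rx":0,"ry":0,"rz":0,"gripper":0},{"dx":0,"dy":0,"dz":0,"rx":0,"ry":0,"rz":0,"gripper":0}]'
python3 -m crank '[{"dx":0,"dy":0,"dz":0,"rx":0,"ry":0,"rz":0,"gripper":0},{"dx":0,"dy":0,"dz":0,"rx":0,"ry":0,"rz":0,"gripper":0},{"dx":0,"dy":0,"dz":0,"rx":0,"ry":0,"rz":0,"gripper":0},{"dx":0,"dy":0,"dz":0,"rx":0,"ry":0,"rz":0,"gripper":0},{"dx":0,"dy":0,"dz":0,"rx":0,"ry":0,"rz":0,"gripper":0}]'
```

```text
t: 28.35
ee_pos: [569.0, 114.0, 101.6]
ee_rot: [3.14, -0.0, 1.702]
force: [-5.1, -0.9, 13.4]
width: -0.001
t: 28.98
ee_pos: [569.0, 114.0, 101.6]
ee_rot: [3.14, -0.0, 1.702]
force: [-4.3, -0.8, 13.5]
width: -0.001
t: 29.6
ee_pos: [569.0, 114.0, 101.6]
ee_rot: [3.14, -0.0, 1.702]
force: [-4.4, -1.3, 13.7]
width: -0.001
```

```bash
python3 -m crank '[{"dx":0,"dy":0,"dz":0.03,"rx":0,"ry":0,"rz":0,"gripper":0},{"dx":0,"dy":0,"dz":0,"rx":0,"ry":0,"rz":0,"gripper":0},{"dx":0,"dy":0,"dz":0,"rx":0,"ry":0,"rz":0,"gripper":0},{"dx":0,"dy":0,"dz":0,"rx":0,"ry":0,"rz":0,"gripper":0},{"dx":0,"dy":0,"dz":0,"rx":0,"ry":0,"rz":0,"gripper":0}]'
python3 -m crank '[{"dx":0,"dy":0,"dz":0,"rx":0,"ry":0,"rz":0,"gripper":0},{"dx":0,"dy":0,"dz":0,"rx":0,"ry":0,"rz":0,"gripper":0},{"dx":0,"dy":0,"dz":0,"rx":0,"ry":0,"rz":0,"gripper":0},{"dx":0,"dy":0,"dz":0,"rx":0,"ry":0,"rz":0,"gripper":0},{"dx":0,"dy":0,"dz":0,"rx":0,"ry":0,"rz":0,"gripper":0}]'
python3 -m crank '[{"dx":0,"dy":0,"dz":0,"rx":0,"ry":0,"rz":0,"gripper":0},{"dx":0,"dy":0,"dz":0,"rx":0,"ry":0,"rz":0,"gripper":0},{"dx":0,"dy":0,"dz":0,"rx":0,"ry":0,"rz":0,"gripper":0},{"dx":0,"dy":0,"dz":0,"rx":0,"ry":0,"rz":0,"gripper":0},{"dx":0,"dy":0,"dz":0,"rx":0,"ry":0,"rz":0,"gripper":0}]'
python3 -m crank '[{"dx":0,"dy":0,"dz":-0.3,"rx":0,"ry":0,"rz":0,"gripper":0},{"dx":0,"dy":0,"dz":-0.5,"rx":0,"ry":0,"rz":0,"gripper":0},{"dx":0,"dy":0,"dz":-3,"rx":0,"ry":0,"rz":0,"gripper":0},{"dx":0,"dy":0,"dz":-4,"rx":0,"ry":0,"rz":0,"gripper":0},{"dx":0,"dy":0,"dz":-4,"rx":0,"ry":0,"rz":0,"gripper":0}]'
python3 -m crank '[{"dx":-4.6,"dy":0,"dz":-1,"rx":0,"ry":0,"rz":0,"gripper":0},{"dx":-4.6,"dy":0,"dz":-1,"rx":0,"ry":0,"rz":0,"gripper":0},{"dx":-2,"dy":0,"dz":0,"rx":0,"ry":0,"rz":0,"gripper":0},{"dx":0,"dy":0,"dz":0,"rx":0,"ry":0,"rz":0,"gripper":0},{"dx":0,"dy":0,"dz":0,"rx":0,"ry":0,"rz":0,"gripper":0}]'
python3 look.py w13
python3 - <<'E'
from h import *
import pickle
from scipy.optimize import least_squares
s,im,D,c=pickle.load(open("pics/w13.pkl","rb"))
P=np.array([[*fr(p),p[2]] for v in range(0,384,2) for u in range(150,370,3) if D[v,u]>0 for p in [wpt(s,c,u,v,depth=D[v,u])]])
for a in range(-45,150,15):
    q=P[(abs(P[:,0]-a)<8)&(abs(P[:,1]-579)<40)&(P[:,2]<50)]
    if len(q)>10: print(a,len(q),np.median(q[:,2]).round(2))
_,D=grab_frame("side");P=[]
for v in range(140,265):
    for u in range(160,265):
        if D[v,u]>0:
            p=dep("side",u,v,D);f=fr(p)
            if 70<p[2]<136 and abs(f[1]-579)<70 and -220<f[0]<110: P.append([*f,p[2]])
F=np.array(P);x0=np.median(F[:,0])
for _ in range(3):
    r=least_squares(lambda q:np.hypot(F[:,0]-q[0]-q[2]*(F[:,1]-579)/100,F[:,2]-q[1])-50,[x0,81,0],loss="soft_l1");F=F[abs(r.fun)<4];x0=r.x[0]
print("side tube",r.x.round(2),len(F))
E
```

```text
t: 30.22
ee_pos: [569.0, 114.0, 101.5]
ee_rot: [3.14, -0.0, 1.702]
force: [-4.8, -0.5, 14.9]
width: -0.006
t: 30.85
ee_pos: [569.0, 114.0, 101.5]
ee_rot: [3.14, -0.0, 1.702]
force: [-4.8, -1.2, 15.3]
width: -0.002
t: 31.48
ee_pos: [569.0, 114.0, 101.5]
ee_rot: [3.14, -0.0, 1.702]
force: [-4.0, 0.3, 15.3]
width: 0.001
t: 32.1
ee_pos: [568.5, 113.8, 217.6]
ee_rot: [-3.14, 0.0, 1.702]
force: [0.2, -0.1, 0.8]
width: -0.001
t: 32.72
ee_pos: [583.0, 3.8, 236.2]
ee_rot: [-3.14, -0.001, 1.702]
force: [-1.1, 0.3, -0.7]
width: -0.004
[-71.71417842 578.58356422] [582.9866567    3.81463657 236.24816061] [-1.13933751  0.30907887 -0.65613883]
tube s,z,skew/100mm [39.43 80.54  1.95] 1480 n range [510.08815747 648.37214397]
-45 132 28.9
-30 138 30.09
-15 93 30.99
105 22 30.96
side tube [40.89 80.49  2.36] 1192
```

```bash
python3 -c "
from workcell import finish_job
print(finish_job())"
```

```text
the job is handed in; nothing more can be done
None
```

I rolled the tube along the lane to the brass pointers, pressed it down with about 15 N, and handed the job in at about 33 s. In the last checks it was resting on the mark, but the platen had mostly sunk before the proper press.

**Final checks**
- **Position:** the tube's axis is within about 1 mm of the pointers along the lane (39.4 mm by the wrist camera, 39.1 mm by the side camera after correcting its offset, mark at 38.6 to 39.2 mm). It sits about 1° askew across the lane.
- **Press:** 13.4 to 15.3 N straight down for about 3 s. There was also a sideways force of 4 to 5 N.
- **Platen:** its top was at 36.1 mm at the start and about 31 mm at the end. The fingers did not sink further as the force rose from 10 to 15 N, so I take it as fully down.

**What did not go cleanly**
- **Platen sank early:** the fingertips really end about 30 to 35 mm short of the stated TCP. I found this late, so my first push was above axis height, with readings up to 17 N up and 15 N back. That drove the platen down about 4.6 mm while the tube was on the ramp. I then pushed lower with the tool leaning back, with only small forces.
- **First press was a trial:** it reached 18.3 N with the tube about 2 mm past the mark. I then rolled the tube back about 2 mm from the top under about 11 N, and did the real press after that.

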